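# Fasten the sample case and hold the reader wand on its logger button

## Robot

A 7-joint arm with a two-finger parallel gripper is mounted at the origin on the work surface. World frame = base frame: x ahead of the robot, y to its left, z up, the work surface at z = 0. Lengths are in m, angles in rad, forces in N, time in s.
With the tool pointing down it reaches from about 0.4 to 0.85 m from the base axis. Payload 10.4 kg.
Tool frame: the origin (TCP) lies at the very end of the fingers, on their centre line; the grasp point (between the pads) lies 19 mm behind it; z points along the fingers, y is the line along which they close (so a half turn about z gives the same grasp; the last joint's range is limited). The gripper opens to 87 mm and grips with 3 to 60 N. Pads are 19 mm wide; open, the fingers measure 117 mm over their backs; the gripper's body (75 mm by 190 mm) begins 51 mm behind the grasp point.
Start: joints at [1.29, 0.332, -0.065, 1.46, 0.022, 1.35, -0.088], TCP at [0.159, -0.604, 0.223] pointing down, gripper open.
Joint ranges: [-2.6, 2.6], [-0.5, 2.12], [-1.47, 1.34], [0.16, 2.42], [-1.27, 4.41], [0.06, 2.06], [-2.6, 2.6]. Speed limits (rad/s): [2.22, 2.22, 2.79, 2.79, 3.14, 3.14, 3.14].

## Interface

Orientations are given as a unit quaternion [x, y, z, w].
In Python, from bench import r gives the robot as it stands.
- The arm moves only by the shell command python3 -m crank 'ROWS' [FORCE]. ROWS is JSON, a list that holds one entry, the list of rows, each a list of 5 numbers: the shift along the tool's x, y, z in mm, then the turn about the tool's z in degrees, then the opening, from -1 (shut) to 1 (fully open). A call has 1 to 20 rows; each row is the pose to reach, as a shift and turn from the pose commanded when the call began, along the tool's axes at that moment; what a row does not reach only later rows make up. A row lasts 1/10 s, in which the tool goes at most 50 mm and 8.59 degrees, less where a joint would pass 70% of its speed; a pose out of reach is approached as far as the arm can. A call with a gripper value outside its range is refused whole. The fingers move at their own pace and stop on an object; FORCE is the grip in N (left out, the last holds). Time passes only in rows, so rows that repeat a pose let the fingers close. It gives the time, the measured TCP pose, the force, the opening and the grip force at its end, in the units of the state.
- r.read_state(): the state, without advancing time (a new reading comes with each control period).
- r.camera(name): name is "scene" or "top" or "wrist"; returns a dict with "image" (480x640x3 uint8, red, green, blue), "vfov" (degrees; the focal length in pixels is half the picture's height over the tangent of half this angle, whatever the lens; pixels are square), "cx", "cy" (the principal point, pixels), "eye" and "attitude" of the camera in the world. Camera axes: x right, y down, z forward; pixel columns grow to the right and rows downward; lengths in m; the calibration is good to about 2 mm. A picture is of the moment at which its call begins. There is no depth.
- r.close_job(): hands the job in; it is judged then, once.
The state is a dict: "time": time; "joint_positions": joint angles; "joint_vel": joint speeds; "joint_torque": joint torques, N m; "ee_pos": TCP position; "eef_rot": TCP orientation; "ft_force": force on the tool from outside, world axes, zero at the start; "torque": the same for the moment, N m; "width": finger opening in m; "grip_force": force on a finger pad.
Only numpy, scipy, OpenCV 4.12 (cv2) and the standard library are available. Lean on these libraries where they do the work, as an engineer would, in place of code of your own. Each camera call takes 0.05 s, during which the arm holds its last target. There are 200 camera calls.

## Task

The aluminium sample case is packed and its lid is shut: swing the hasp on its front down over the staple until it lies flat, then lift the reader wand out of its dock and hold it upright on the lid's round steel logger button, its sprung tip centred on the button and pressed lightly, about half-way in and never hard against its stop. Finish while the gripper is still holding the wand there, reading; do not put it back. Leave the other things on the bench as they stand.

Things in the scene. Friction and masses are not known exactly. Their poses are not given: they have to be found in the camera images.
- case: Fixed aluminium case, 220 mm deep (x), 320 mm wide (y), 130 mm high with its lid, left of centre, its front turned roughly to the robot's right. Origin at the centre of its underside; the front, with the hasp, faces its -x. A steel staple stands 20 mm out of the front at y = 0, 64.5 to 83.5 mm above the bench. A carry handle 20 mm high lies across the middle of the lid.
- lid (a joint): Lid hinge at the case's rear (+x) edge, rad: 0 = shut (as it starts), growing as it opens; the lid (0.7 kg) only lies shut by its weight.
- hasp (a joint): Steel hasp on the lid's front, rad: 0 = hanging straight down, flat over the staple (closed); 1.57 = straight out from the front; more = pointing up. Starts open at 1.6 to 2.3 and stays where it is left (stiff hinge, 0.04 N m). Pushed down, then in towards the case front, it closes; closed, its outer face is 10 mm off the front.
- hasp_hinge (a point): Middle of the hasp's hinge axis: on the case front at y = 0, 5 mm out from the face, 110 mm above the bench (20 mm below the lid top). The axis runs along the case's y.
- hasp_end (a point): Middle of the free end of the hasp leaf, 57 mm from its hinge axis. The leaf is 36 mm wide, 3 mm thick, with a slot 26 to 46 mm from the hinge for the staple, which sticks 10 mm out through the closed leaf: so push it home above the staple, less than 25 mm below the hinge, or beside it.
- logger_top (a point): Centre of the flat top of the logger button: a plain steel disc 17 mm across in a black ring 28 mm across, on the lid at case x = +45, y = +90 mm (the lid's end nearer the robot); its top is 7.5 mm above the lid top, 137.5 mm above the bench. The larger slotted black plug at the lid's other end (y = -90 mm) is a vent.
- dock: Fixed grey dock, a block 90 x 70 mm, 60 mm high, with a round upright well 26 mm wide right through it in which the wand stands; origin at the centre of its underside. The well is at the dock's x = -12 mm.
- wand: Steel reader wand, a cylinder 150 mm long, 0.17 kg, standing upright in the dock, tip down. Origin at the middle of its 26 mm thick grip, 105 mm from the tip, 45 mm from the top; z up = upright. 44 mm below the origin the grip ends at a 32 mm collar, 6 mm thick, that rests on the dock; below it the barrel is 22 mm thick. It must rise 60 mm to leave the dock. The sprung tip is 14 mm across.
- wand_tip (a point): Centre of the flat end face of the sprung tip, 105 mm below the wand's origin when not pressed.
- plunger (a joint): How far the sprung tip is pushed in, m: 0 = free, 0.008 = its stop. The spring gives 1.0 N at the start plus 0.9 N per mm, so half-way in (4 mm) is 4.6 N.
- dishes: Bystander: stack of three culture dishes, 90 mm across, 46 mm high, origin under its centre.
- tipbox: Bystander: pipette tip box 102 x 74 mm, 60 mm high, origin under its centre.
- washbottle: Bystander: squeeze wash bottle, 68 mm across, 204 mm high with its bent spout, origin under its centre.
- jar_tall: Bystander: sample bottle 48 mm across, 110 mm high, origin under its centre.
- jar_short: Bystander: sample jar 60 mm across, 75 mm high, origin under its centre.
- marker: Bystander: marker pen lying on the bench, 130 mm long, 15 mm thick, origin at its middle on the bench.
Not all that is in view belongs to the job. There is more than one size of the wand; the one meant has the size given above. Leave any red look-alike of the dock alone.

How it is judged:
On the way, in this order (a step that is already met when the one before it is completed fails the run):
1. The hasp is swung down flat over the staple (value of joint hasp below 0.15 rad), for 0.2 s.
2. The wand has been drawn right out of its dock by the gripper (z of wand_tip in the frame of dock above 0.062 m and contact force between the fingers and wand above 1 N), for 0.1 s.
3. The wand's tip is held upright, centred and lightly pressed on the logger button (contact force between wand and case between 1 and 12 N and value of joint plunger between 0.001 and 0.0072 m and angle between wand's own z axis and vertical below 0.1 rad and horizontal distance between wand_tip and logger_top below 0.005 m), for 0.3 s.
At the end, for the whole second after the job is handed in: Ends holding: the gripper holds the wand upright (within 0.1 rad), still, clear of its dock, its tip centred on the steel button (within 5 mm) and pressed in 1 to 7.2 mm of its 8 mm with 1 to 12 N; the hasp is closed (under 0.15 rad) and the lid shut (under 0.03 rad) (all of step 3 and value of joint hasp below 0.15 rad and value of joint lid below 0.03 rad and contact force between the fingers and wand above 1 N and contact force between wand and dock below 0.1 N and height (world z) of wand above 0.22 m and linear speed of wand below 0.02 m/s); the arm keeps its last pose, push and grip.
It fails at once if A bystander is pushed more than 30 mm (distance of any of dishes, tipbox, washbottle, jar_tall, jar_short, marker from where it was at the start of the episode above 0.03 m).
It fails at once if A bystander is knocked over (angle between any of dishes, tipbox, washbottle, jar_tall, jar_short's own z axis and vertical above 0.5 rad).
It fails at once if The wand is rammed hard (over 25 N) against the case, lid or button (contact force between wand and case above 25 N).
It fails at once if The lid is pulled open (value of joint lid above 0.15 rad).
It also fails if it takes over 54 s, if anything falls off the work surface, if the arm or the gripper's body presses on something with over 40 N, if the wrist force passes 120 N, or if a joint passes its speed limit or range.

## Working session

There is one attempt and no reset: what is moved stays moved. The work goes in short steps, Python scripts to look and compute and a shell command to move; the robot and the scene stay as the last step left them, time stands still between calls to the robot, and variables do not carry over. Pictures are saved under pics/ and viewed, at most 10 in all, crops included, and the job is handed in when it is done.

```bash
ls; mkdir -p pics
python3 - <<'E'
from bench import r
import cv2
s=r.read_state(); print({k:s[k] for k in ('time','ee_pos','eef_rot','width','joint_positions')})
for n in ('scene','top'):
    c=r.camera(n); print(n,c['vfov'],c['cx'],c['cy'],c['eye'],c['attitude'])
    cv2.imwrite(f'pics/{n}0.png',c['image'][:,:,::-1])
E
```

```text
pics
{'time': 0.0, 'ee_pos': array([ 0.15923016, -0.60396673,  0.22174646]), 'eef_rot': array([ 9.91701031e-01,  1.28563369e-01, -1.44124175e-04, -7.09913812e-04]), 'width': 0.08715490664218804, 'joint_positions': array([ 1.29039567,  0.33287582, -0.0647064 ,  1.46095189,  0.02163833,
        1.34991043, -0.0884959 ])}
scene 47.872084025614775 312.0924464571916 243.42418408407875 [1.55073429 0.06916277 0.80299257] [ 0.60402384  0.64749037 -0.33517935 -0.32181707]
top 48.12849592525765 319.20184472932306 235.5917647669987 [0.43180136 0.02063257 1.1700894 ] [ 0.70799365 -0.70374028  0.04682375 -0.03608538]
```

View pics/scene0.png

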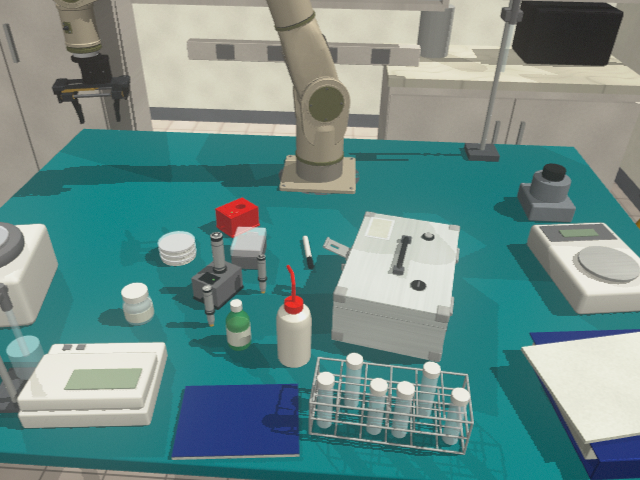

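View pics/top0.png

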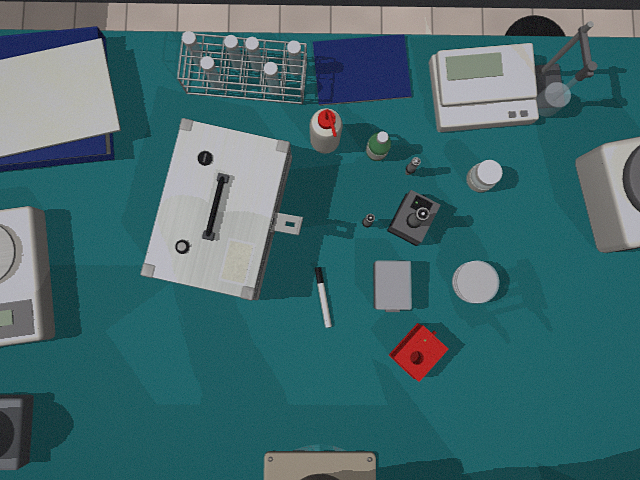

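The top view shows the case with the logger (steel disc) at about (182,247) and the vent at (205,158). The hasp sticks out to about (288,224). The dock is at about (415,217) with the wand top near (422,213), and thin decoy wands stand at (369,220) and (413,165). The red dock look-alike is at (418,352). The scene view agrees.

```bash
cat > h.py <<'E'
import numpy as np, cv2
from scipy.spatial.transform import Rotation as R
def K(c):
    f=c['image'].shape[0]/2/np.tan(np.radians(c['vfov'])/2); return f,c['cx'],c['cy']
def ray(c,u,v):
    f,cx,cy=K(c); d=R.from_quat(c['attitude']).apply([(u-cx)/f,(v-cy)/f,1.]); return np.array(c['eye']),d
def onz(c,u,v,z):
    e,d=ray(c,u,v); return e+d*(z-e[2])/d[2]
def px(c,p):
    f,cx,cy=K(c); q=R.from_quat(c['attitude']).inv().apply(np.array(p)-c['eye']); return q[0]/q[2]*f+cx,q[1]/q[2]*f+cy
def tri(c1,p1,c2,p2):
    e1,d1=ray(c1,*p1); e2,d2=ray(c2,*p2)
    t=np.linalg.lstsq(np.c_[d1,-d2],e2-e1,rcond=None)[0]
    a,b=e1+t[0]*d1,e2+t[1]*d2; return (a+b)/2,np.linalg.norm(a-b)
E
python3 - <<'E'
from h import *; from bench import r
t=r.camera('top'); s=r.camera('scene'); im=t['image']; g=cv2.cvtColor(im,cv2.COLOR_RGB2GRAY)
# lid: bright blob
hsv=cv2.cvtColor(im,cv2.COLOR_RGB2HSV); m=((hsv[...,1]<60)&(hsv[...,2]>130)).astype(np.uint8)
m[:110]=0;m[310:]=0;m[:,:130]=0;m[:,310:]=0
cs=max(cv2.findContours(m,0,2)[0],key=cv2.contourArea)
m2=cv2.morphologyEx(cv2.drawContours(m*0,[cs],-1,1,-1),cv2.MORPH_OPEN,np.ones((35,35)))
rc=cv2.minAreaRect(max(cv2.findContours(m2,0,2)[0],key=cv2.contourArea)); print(rc)
for p in cv2.boxPoints(rc): print('corner',p,onz(t,*p,.13))
# dark rings
for n,(x,y) in dict(log=(182,247),vent=(205,158)).items():
    w=(g[y-14:y+15,x-14:x+15]<90).astype(np.uint8); k=max(cv2.findContours(w,0,2)[0],key=cv2.contourArea)
    (a,b),rr=cv2.minEnclosingCircle(k); print(n,a+x-14,b+y-14,rr,onz(t,a+x-14,b+y-14,.137))
a=cv2.resize(im[150:270,270:470],(800,480),interpolation=2)
b=cv2.resize(s['image'][220:330,180:380],(800,440)) 
cv2.imwrite('pics/a.png',a[:,:,::-1]); cv2.imwrite('pics/b.png',b[:,:,::-1])
E
```

```text
((215.09011840820312, 208.02145385742188), (113.21611022949219, 162.8755645751953), 13.392498016357422)
corner [141.15878 274.13303] [0.47745054 0.34710592 0.13      ]
corner [178.88412 115.68669] [0.79314737 0.28606366 0.13      ]
corner [289.02145 141.90988] [0.74155507 0.06608792 0.13      ]
corner [251.29611 300.3562 ] [0.42846909 0.13473425 0.13      ]
log 182.05882358551025 246.08823490142822 7.211982250213623 [0.53145496 0.26897518 0.137     ]
vent 204.89436626434326 157.79577445983887 7.439766883850098 [0.70581103 0.23039622 0.137     ]
```

View pics/a.png

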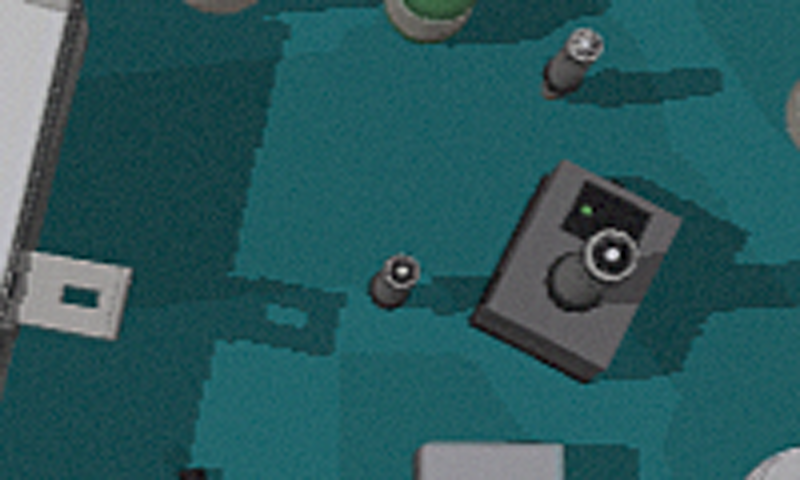

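View pics/b.png

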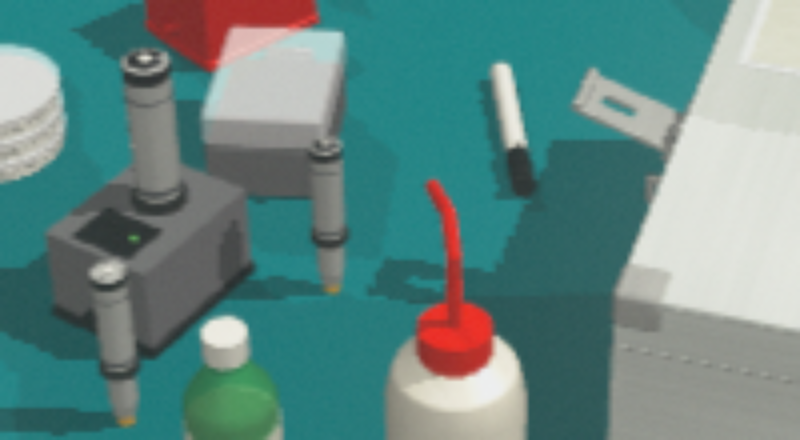

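The crops show the hasp leaf end at top px (301,226) and scene px (326,242), so it is well above horizontal. The wand top is at top px (423,213.5) and scene px (217,234). One decoy wand top is at (370.5,218) / (262,257), and the other is at (416,161) / (207,287).

Run:
```python
from h import *; from bench import r
t=r.camera('top'); s=r.camera('scene')
for n,a,b in [('hasp',(301.2,225.8),(325.8,242.5)),('wand',(423,213.5),(217,234.2)),('d1',(370.5,217.75),(261.75,257)),('d2',(416.2,161.3),(207,286.5))]: print(n,tri(t,a,s,b))
print('wand@.155',onz(t,423,213.5,.155),onz(s,217,234.2,.155))
C=np.array([.609,.206]);a=.21;X=np.array([np.sin(a),np.cos(a)]);Y=np.array([-np.cos(a),np.sin(a)])
print('hinge',C-.115*X,'out',-X)
# logger disc in scene view: dark ring refine
g=cv2.cvtColor(s['image'],cv2.COLOR_RGB2GRAY);x,y=[int(round(q)) for q in px(s,[.5315,.269,.1375])];print(x,y)
w=(g[y-12:y+13,x-12:x+13]<90).astype(np.uint8);k=max(cv2.findContours(w,0,2)[0],key=cv2.contourArea);(p,q),ax,_=cv2.fitEllipse(k)
print('log scene',p+x-12,q+y-12,ax,onz(s,p+x-12,q+y-12,.135))
e=R.from_quat(r.read_state()['eef_rot']).as_matrix(); print(e.round(4))
```

```text
hasp (array([0.57321877, 0.04285973, 0.13107762]), np.float64(0.005028653684563819))
wand (array([ 0.59516557, -0.19109088,  0.15529157]), np.float64(0.004235644007949516))
d1 (array([ 0.59477531, -0.09645474,  0.09954959]), np.float64(0.004314246114107514))
d2 (array([ 0.71096712, -0.1908616 ,  0.10425553]), np.float64(0.0022418575267231754))
wand@.155 [ 0.59552371 -0.19330294  0.155     ] [ 0.59519389 -0.18896818  0.155     ]
hinge [0.58502711 0.09352644] out [-0.2084599  -0.97803091]
427 234
log scene 427.6936511993408 236.29859924316406 (6.085097312927246, 11.11303424835205) [0.5361888  0.27081929 0.135     ]
[[ 9.669e-01  2.550e-01 -1.000e-04]
 [ 2.550e-01 -9.669e-01  4.000e-04]
 [-0.000e+00 -4.000e-04 -1.000e+00]]
```

```bash
python3 -m crank '[[[30,-28,0,-3,-1],[65,-60,0,-7,-1],[100,-94,0,-11,-1],[135,-126,0,-15,-1],[170,-159,0,-19,-1],[205,-192,0,-23,-1],[240,-224,0,-27,-1],[275,-257,0,-31,-1],[310,-290,0,-35,-1],[345,-322,0,-39,-1],[380,-355,0,-43,-1],[415,-388,0,-47,-1],[450,-420,0,-51,-1],[485,-453,0,-54,-1],[520,-486,0,-58,-1],[550,-514,0,-61,-1],[575,-537,0,-63,-1],[575,-537,0,-63,-1],[575,-537,0,-63,-1]]]' 20
python3 - <<'E'
from h import *; from bench import r
s=r.read_state(); print(s['time'],s['ee_pos'],s['joint_positions'].round(2)); M=R.from_quat(s['eef_rot']).as_matrix(); print(M.round(3))
H=np.array([.585,.0935]);print('to d=30mm: tool mm',1000*M[:2,:2].T@(H+.030*np.array([-.2085,-.978])-s['ee_pos'][:2]))
c=r.camera('wrist'); cv2.imwrite('pics/w1.png',c['image'][:,:,::-1])
E
```

```text
time: 2.2
ee_pos: [0.5784, 0.0621, 0.2222]
eef_rot: [0.778, 0.628, -0.0, -0.0]
ft_force: [0.8, -0.3, 0.2]
width: 0.0007
grip_force: 0.0
2.2 [0.57840984 0.06210811 0.22218573] [ 0.43  0.33 -0.76  1.55  0.23  1.36 -0.56]
[[ 0.211  0.978 -0.001]
 [ 0.978 -0.211  0.   ]
 [ 0.    -0.001 -1.   ]]
to d=30mm: tool mm [ 2.07645848 -0.10449749]
```

View pics/w1.png

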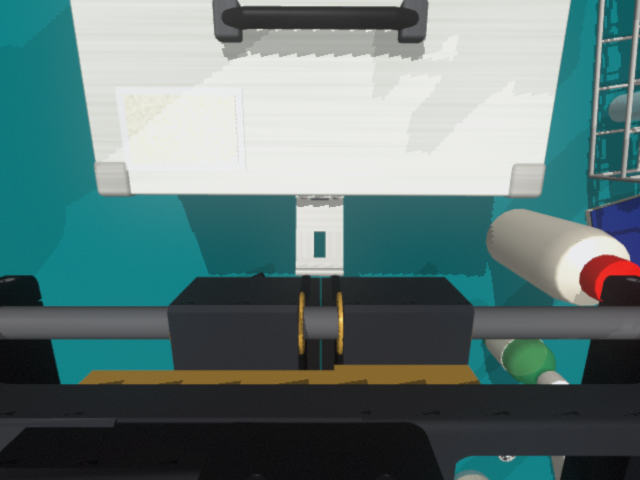

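The wrist view shows the leaf (x 296–343, end at row 272) centred on the fingers at column 320, so the fingers are well aligned to push down.

```bash
python3 -m crank '[[[0,0,30,0,-1],[0,0,60,0,-1],[0,0,75,0,-1],[0,0,85,0,-1],[0,0,95,0,-1],[0,0,105,0,-1],[0,0,115,0,-1],[0,0,122,0,-1],[0,0,128,0,-1],[0,0,128,0,-1]]]'
python3 -m crank '[[[3,0,0,0,-1],[6,0,0,0,-1],[8,0,0,0,-1],[10,0,0,0,-1],[10,0,0,0,-1]]]'
```

```text
time: 3.25
ee_pos: [0.578, 0.0615, 0.0937]
eef_rot: [0.778, 0.628, -0.0, -0.0]
ft_force: [1.3, 0.1, -0.3]
width: 0.0004
grip_force: 0.0
time: 3.75
ee_pos: [0.5807, 0.0715, 0.0946]
eef_rot: [0.778, 0.628, 0.0, 0.0]
ft_force: [0.3, -2.0, -1.1]
width: 0.0009
grip_force: 0.7
```

```bash
python3 -m crank '[[[2,0,0,0,-1],[4,0,0,0,-1],[6,0,0,0,-1],[7,0,0,0,-1],[8,0,0,0,-1],[8,0,0,0,-1]]]'
python3 -m crank '[[[1,0,0,0,-1],[2,0,0,0,-1],[2,0,0,0,-1],[2,0,0,0,-1]]]'
```

```text
time: 4.35
ee_pos: [0.5821, 0.0791, 0.0943]
eef_rot: [0.778, 0.628, -0.0, -0.0]
ft_force: [-1.1, -2.3, -2.3]
width: 0.0007
grip_force: 1.5
time: 4.75
ee_pos: [0.5822, 0.0795, 0.0942]
eef_rot: [0.779, 0.627, -0.001, 0.0]
ft_force: [-2.2, -7.3, -1.5]
width: 0.0005
grip_force: 4.1
```

```bash
python3 -m crank '[[[2,0,0,0,-1],[3,0,0,0,-1],[3,0,0,0,-1],[3,0,0,0,-1]]]'
python3 -m crank '[[[-10,0,0,0,-1],[-30,0,0,0,-1],[-45,0,-20,0,-1],[-60,0,-60,0,-1],[-60,0,-100,0,-1],[-60,0,-130,0,-1],[-60,0,-130,0,-1]]]'
python3 - <<'E'
from h import *; from bench import r
s=r.read_state(); print(s['time'],s['ee_pos'],s['joint_positions'].round(2))
M=R.from_quat(s['eef_rot']).as_matrix(); print(1000*M[:2,:2].T@(np.array([.5953,-.191])-s['ee_pos'][:2]))
c=r.camera('wrist')['image']; d=r.camera('scene')['image'][180:330,260:460]
cv2.imwrite('pics/w2.png',np.hstack([cv2.resize(c,(533,400)),cv2.resize(d[25:125,0:67],(267,400))])[:,:,::-1])
E
```

```text
time: 5.15
ee_pos: [0.5823, 0.0797, 0.0942]
eef_rot: [0.779, 0.627, -0.003, 0.001]
ft_force: [-8.6, -15.8, 4.6]
width: 0.0003
grip_force: 8.6
time: 5.85
ee_pos: [0.573, 0.027, 0.2297]
eef_rot: [0.778, 0.628, 0.004, 0.002]
ft_force: [0.5, 0.8, -0.1]
width: 0.0003
grip_force: 0.0
5.85 [0.57302929 0.02695007 0.22970061] [ 0.5   0.29 -0.76  1.57  0.21  1.35 -0.49]
[-208.36040335   67.70638614]
```

View pics/w2.png

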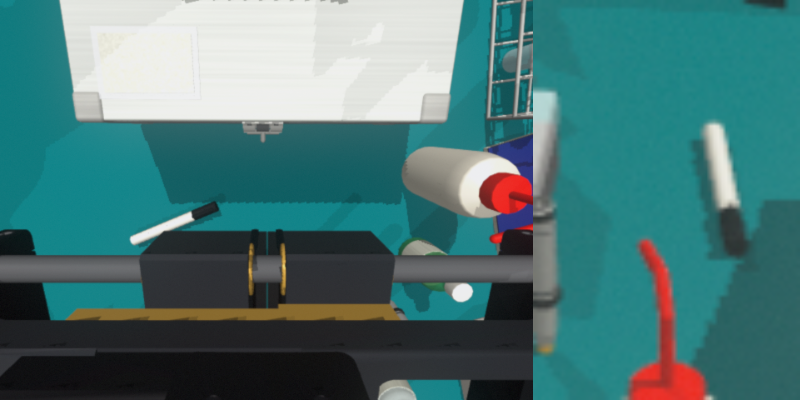

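The hasp is closed: it lies flat on the front with the staple poking through, and the marker and bottles are undisturbed. Next I move past the wand so the wrist camera sees it.

```bash
python3 -m crank '[[[-30,8,0,0,1],[-70,18,0,0,1],[-110,28,0,0,1],[-150,38,0,0,1],[-190,48,0,0,1],[-230,58,0,0,1],[-258,68,0,0,1],[-258,68,0,0,1],[-258,68,0,0,1]]]' 25
python3 - <<'E'
from h import *; from bench import r
s=r.read_state(); print(s['time'],s['ee_pos'],s['joint_positions'].round(2))
c=r.camera('wrist'); print(px(c,[.5953,-.191,.155]),px(c,[.5953,-.191,.066])); print(c['eye'],c['attitude'])
cv2.imwrite('pics/w3.png',c['image'][:,:,::-1])
E
```

```text
time: 6.85
ee_pos: [0.5822, -0.2408, 0.223]
eef_rot: [0.778, 0.628, 0.0, -0.001]
ft_force: [-0.4, 0.1, -0.4]
width: 0.0644
grip_force: 0.0
6.85 [ 0.58216646 -0.24078217  0.2229948 ] [ 0.78  0.41 -0.62  1.42  0.24  1.39 -0.05]
(np.float64(323.0225242605483), np.float64(179.49963879545635)) (np.float64(322.41491973090353), np.float64(171.74733566755276))
[ 0.59763771 -0.17342353  0.38496294] [ 0.98605447 -0.10556017 -0.01438978  0.12785372]
```

View pics/w3.png

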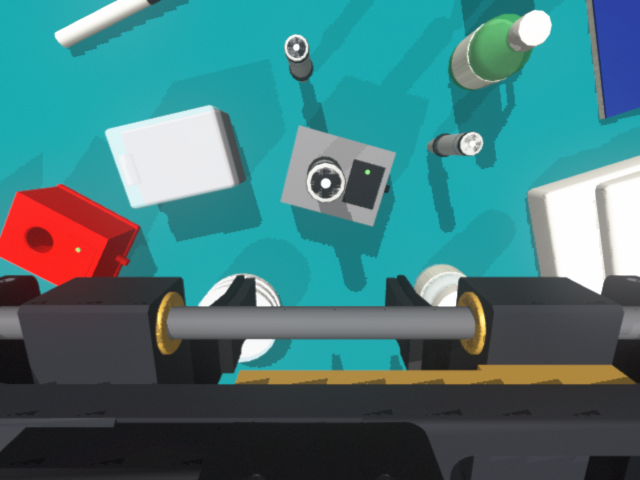

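The wand top is at (325,182), close to the predicted (323,179.5). The fingers will have clear space.

Run:
```python
from h import *; from bench import r
s=r.read_state(); c=r.camera('wrist'); w=onz(c,325,182,.155); M=R.from_quat(s['eef_rot']).as_matrix()
print(w,s['ee_pos'],1000*M[:2,:2].T@(w[:2]-s['ee_pos'][:2]))
```

```text
[ 0.59644824 -0.19172669  0.155     ] [ 0.5824571  -0.23965629  0.22350631] [49.80047509  3.5925918 ]
```

```bash
python3 -m crank '[[[15,1,0,0,1],[30,2,0,0,1],[42,3,0,0,1],[50,3.5,0,0,1],[50,3.5,0,0,1],[50,3.5,20,0,1],[50,3.5,50,0,1],[50,3.5,80,0,1],[50,3.5,100,0,1],[50,3.5,115,0,1],[50,3.5,122,0,1],[50,3.5,122,0,1],[50,3.5,122,0,1]]]'
python3 -m crank '[[[0,0,0,0,-1],[0,0,0,0,-1],[0,0,0,0,-1],[0,0,0,0,-1],[0,0,0,0,-1],[0,0,0,0,-1],[0,0,0,0,-1],[0,0,0,0,-1],[0,0,0,0,-1],[0,0,0,0,-1]]]' 30
```

```text
time: 8.25
ee_pos: [0.597, -0.1932, 0.1036]
eef_rot: [0.778, 0.628, 0.0, 0.001]
ft_force: [0.1, -0.1, 0.5]
width: 0.0866
grip_force: 0.0
time: 9.25
ee_pos: [0.5964, -0.1931, 0.1025]
eef_rot: [0.778, 0.628, -0.0, -0.0]
ft_force: [-0.2, 0.9, 0.0]
width: 0.0254
grip_force: 30.0
```

```bash
python3 -m crank '[[[0,0,-8,0,-1],[0,0,-20,0,-1],[0,0,-35,0,-1],[0,0,-55,0,-1],[0,0,-75,0,-1],[0,0,-100,0,-1],[0,0,-125,0,-1],[0,0,-150,0,-1],[0,0,-170,0,-1],[0,0,-180,0,-1],[0,0,-180,0,-1],[0,0,-180,0,-1]]]'
python3 - <<'E'
from h import *; from bench import r
s=r.read_state(); M=R.from_quat(s['eef_rot']).as_matrix(); print(s['ee_pos'],M.round(4))
for L in ([.5315,.269],[.5337,.2698]): print(1000*M[:2,:2].T@(np.array(L)-s['ee_pos'][:2]))
E
```

```text
time: 10.45
ee_pos: [0.5962, -0.193, 0.282]
eef_rot: [0.778, 0.628, -0.0, -0.0]
ft_force: [0.6, 0.0, -1.8]
width: 0.0255
grip_force: 30.0
[ 0.59619225 -0.19303895  0.28199169] [[ 2.117e-01  9.773e-01 -6.000e-04]
 [ 9.773e-01 -2.117e-01  0.000e+00]
 [-1.000e-04 -6.000e-04 -1.000e+00]]
[ 437.8678437  -161.04914149]
[ 439.11549452 -159.06839273]
```

```bash
python3 -m crank '[[[15,-6,0,0,-1],[40,-16,0,0,-1],[70,-30,0,0,-1],[105,-44,0,0,-1],[140,-60,0,0,-1],[175,-75,0,0,-1],[210,-90,0,0,-1],[245,-105,0,0,-1],[280,-120,0,0,-1],[310,-132,0,0,-1],[340,-145,0,0,-1],[360,-153,0,0,-1],[372,-158,0,0,-1],[380,-160,0,0,-1],[380,-160,0,0,-1],[380,-160,0,0,-1],[380,-160,0,0,-1],[380,-160,0,0,-1]]]'
python3 - <<'E'
from h import *; from bench import r
s=r.read_state(); print(s['time'],s['ee_pos'],s['joint_positions'].round(2))
c=r.camera('wrist'); u=px(c,[.5325,.2695,.1375]); print(u)
g=cv2.cvtColor(c['image'],cv2.COLOR_RGB2GRAY); 
cv2.imwrite('pics/w4.png',c['image'][:,:,::-1])
x,y=[int(round(q)) for q in u]
w=(g[max(0,y-45):y+46,x-45:x+46]<90).astype(np.uint8)
for k in cv2.findContours(w,1,2)[0]:
    if cv2.contourArea(k)>150:
        (a,b),q=cv2.minEnclosingCircle(k); a+=x-45; b+=max(0,y-45); p=onz(c,a,b,.1375); M=R.from_quat(s['eef_rot']).as_matrix()
        print(a,b,q,p,1000*M[:2,:2].T@(p[:2]-s['ee_pos'][:2]))
E
```

```text
time: 12.25
ee_pos: [0.5209, 0.2112, 0.2825]
eef_rot: [0.779, 0.627, -0.0, 0.0]
ft_force: [-1.0, -0.7, -1.8]
width: 0.0257
grip_force: 30.0
12.25 [0.5208916  0.21116899 0.28247032] [ 0.25  0.27 -0.87  1.5   0.21  1.47 -0.83]
(np.float64(318.20861654076043), np.float64(162.6838500362642))
317.0 162.0 11.401854515075684 [0.53161337 0.27027631 0.1375    ] [60.03369363 -2.1416392 ]
317.01392364501953 162.3050651550293 15.517902374267578 [0.53157026 0.27002575 0.1375    ] [59.77970906 -2.13027162]
```

View pics/w4.png

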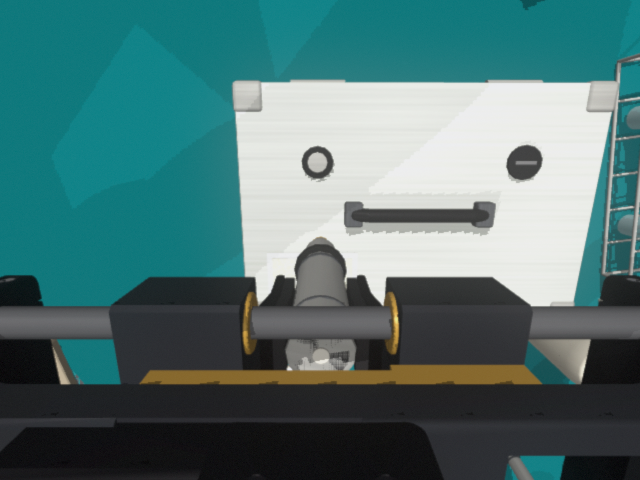

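The logger disc is at (317,162). The wand is held upright, its tip apex near (320,237). I check the tip's offset in the gripper against that apex.

Run:
```python
from h import *; from bench import r
s=r.read_state(); M=R.from_quat(s['eef_rot']).as_matrix(); c=r.camera('wrist'); p=s['ee_pos']
for dx in (0,.0015,.003):
  o=p+M@[dx,0,.0975]; print(dx,'tip far',px(c,o+M@[.007,0,0]),'L',px(c,o+M@[0,-.007,0]),'R',px(c,o+M@[0,.007,0]),'collar far',px(c,o+M@[.016,0,-.055]),'cL',px(c,o+M@[0,-.016,-.055]),'cR',px(c,o+M@[0,.016,-.055]))
im=c['image'][225:305,280:360]; g=cv2.cvtColor(im,cv2.COLOR_RGB2GRAY)
for row in (14,17,20): print(row+225,g[row,20:60])
print('col',g[5:30,40])
cv2.imwrite('pics/w5.png',cv2.resize(im,(640,640),interpolation=0)[:,:,::-1])
```

```text
0 tip far (np.float64(319.4358670725572), np.float64(235.37739321690765)) L (np.float64(310.3172843061555), np.float64(244.24807986254942)) R (np.float64(328.56145546234814), np.float64(244.2506062327872)) collar far (np.float64(319.2448592517641), np.float64(242.17538733604022)) cL (np.float64(293.25994978605627), np.float64(267.3280050898922)) cR (np.float64(345.25592047676025), np.float64(267.33370265491885))
0.0015 tip far (np.float64(319.4350878141803), np.float64(233.46068932099638)) L (np.float64(310.3034181049308), np.float64(242.35693266116982)) R (np.float64(328.57378334787325), np.float64(242.35950591766988)) collar far (np.float64(319.24352625320677), np.float64(239.76683004431183)) cL (np.float64(293.21210592673873), np.float64(265.0104254076556)) cR (np.float64(345.30119306277555), np.float64(265.01628431482646))
0.003 tip far (np.float64(319.4343062998084), np.float64(231.5384364638735)) L (np.float64(310.28951202920285), np.float64(240.46034716027629)) R (np.float64(328.58614668341414), np.float64(240.4629675624419)) collar far (np.float64(319.24218837840044), np.float64(237.3494619965156)) cL (np.float64(293.16409039317733), np.float64(262.6845297420265)) cR (np.float64(345.3466280861301), np.float64(262.6905511135277))
239 [236 236 236 235 236 236 236 236 236 236 236 234 226 193 162 138 131 131
 130 129 128 127 125 123 124 130 163 217 231 234 235 235 235 235 235 235
 235 235 234 235]
242 [236 235 236 236 236 236 236 235 227 191 154 137 131 130 131 130 131 132
 131 129 128 127 127 126 123 123 123 120 121 128 158 202 231 235 236 235
 235 235 235 236]
245 [236 236 236 236 236 235 225 170 127 120 118 108  93  79  66  62  62  60
  61  61  62  62  62  62  61  63  65  66  74  85  98 105 115 164 229 236
 235 236 236 236]
col [236 234 234 234 236 234 201 141 126 128 129 129 128 125  86  62  61  63
  63  62  66  92  90  81  97]
```

View pics/w5.png

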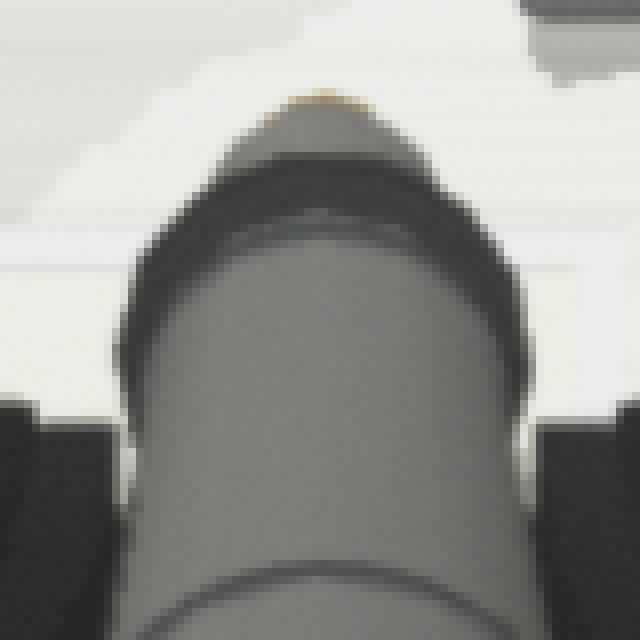

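Comparing the rows puts the tip at about (−0.6, +0.5) mm in the tool axes relative to the TCP. The shift to the button is therefore (60.3, −2.6).

```bash
python3 -m crank '[[[12,0,0,0,-1],[28,-1,0,0,-1],[45,-2,0,0,-1],[55,-2.5,0,0,-1],[60.3,-2.6,0,0,-1],[60.3,-2.6,0,0,-1],[60.3,-2.6,0,0,-1],[60.3,-2.6,10,0,-1],[60.3,-2.6,22,0,-1],[60.3,-2.6,32,0,-1],[60.3,-2.6,38,0,-1],[60.3,-2.6,42,0,-1],[60.3,-2.6,42,0,-1],[60.3,-2.6,42,0,-1]]]'
python3 - <<'E'
from h import *; from bench import r
s=r.read_state(); M=R.from_quat(s['eef_rot']).as_matrix(); print(s['ee_pos'],s['ft_force'],1000*M.T@(np.array([.5316,.2701,.1375])-s['ee_pos']))
E
```

```text
time: 13.75
ee_pos: [0.5309, 0.2717, 0.2408]
eef_rot: [0.778, 0.628, 0.0, 0.0]
ft_force: [-0.1, -0.5, -1.0]
width: 0.0255
grip_force: 30.0
[0.53089073 0.27173669 0.24076766] [-0.07162849 -0.54208706 -0.9769738 ] [ -1.46742987   1.00903518 103.26771065]
```

```bash
python3 -m crank '[[[-0.3,0.2,2,0,-1],[-0.6,0.4,3,0,-1],[-0.6,0.4,4,0,-1],[-0.6,0.4,5,0,-1],[-0.6,0.4,6,0,-1],[-0.6,0.4,6,0,-1],[-0.6,0.4,6,0,-1]]]'
python3 -m crank '[[[0,0,0.5,0,-1],[0,0,1,0,-1],[0,0,1.5,0,-1],[0,0,1.5,0,-1],[0,0,1.5,0,-1]]]'
python3 - <<'E'
from h import *; from bench import r
P=[];F=[]
c=r.camera('wrist'); d=r.camera('scene')
for i in range(4):
    s=r.read_state();P.append(s['ee_pos']);F.append(s['ft_force']); r.camera('top') if i<3 else 0
M=R.from_quat(s['eef_rot']).as_matrix(); print(np.array(P).round(4),np.array(F).round(1),1000*M.T@(np.array([.5316,.2701,.1375])-np.mean(P,0)))
u,v=[int(q) for q in px(c,[.5316,.2701,.1375])]; a,b=[int(q) for q in px(d,[.5316,.2701,.16])]
cv2.imwrite('pics/w6.png',np.hstack([cv2.resize(c['image'][v-50:v+50,u-50:u+50],(400,400)),cv2.resize(d['image'][b-25:b+25,a-25:a+25],(400,400))])[:,:,::-1]); print(u,v,a,b,px(d,[.5316,.2701,.1375]))
E
```

```text
time: 14.45
ee_pos: [0.5311, 0.2711, 0.2347]
eef_rot: [0.778, 0.628, 0.0, 0.0]
ft_force: [0.3, -0.2, -0.6]
width: 0.0252
grip_force: 30.0
time: 14.95
ee_pos: [0.5311, 0.271, 0.2331]
eef_rot: [0.778, 0.628, 0.0, 0.0]
ft_force: [-0.7, -0.3, 0.6]
width: 0.0254
grip_force: 30.0
[[0.5311 0.271  0.2331]
 [0.5311 0.271  0.2331]
 [0.5311 0.271  0.2331]
 [0.5311 0.271  0.2331]] [[-0.9  0.3  1.2]
 [-0.4 -0.6  1.5]
 [-0.4 -0.5  0.4]
 [ 0.2  0.4  0.7]] [-0.78285385  0.6775143  95.59321833]
320 245 428 225 (np.float64(427.2868369692662), np.float64(234.21108293668735))
```

View pics/w6.png

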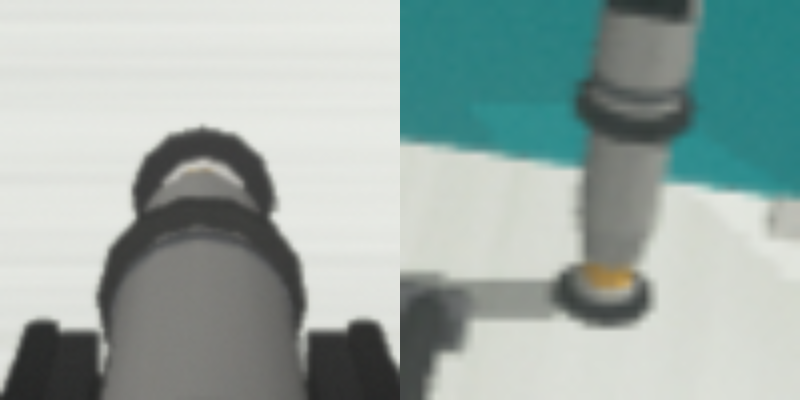

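The wand tip touches the button. In the wrist view the ring centre is at column 204 and the tip at 202, and in the scene view they are at 603 and 608 (about 1.5 mm). It is well centred and pressed roughly 2 mm in. I'll press 2 mm more, to about half-way.

```bash
python3 -m crank '[[[-0.4,0,0.5,0,-1],[-0.4,0,1,0,-1],[-0.4,0,1.5,0,-1],[-0.4,0,2,0,-1],[-0.4,0,2,0,-1],[-0.4,0,2,0,-1],[-0.4,0,2,0,-1],[-0.4,0,2,0,-1],[-0.4,0,2,0,-1],[-0.4,0,2,0,-1]]]'
python3 - <<'E'
from bench import r; import numpy as np
F=[]
for i in range(8): s=r.read_state();F.append(s['ft_force']);r.camera('top')
print(np.mean(F,0),s['ee_pos'],s['eef_rot'].round(4),np.abs(s['joint_vel']).max(),s['width'],s['grip_force'])
E
```

```text
time: 16.2
ee_pos: [0.531, 0.2707, 0.2311]
eef_rot: [0.778, 0.628, 0.0, 0.0]
ft_force: [-0.2, 0.8, 2.6]
width: 0.0256
grip_force: 30.0
[-0.01719655  1.48439143  2.92555798] [0.53098695 0.27065984 0.23106406] [7.784e-01 6.278e-01 1.000e-04 0.000e+00] 0.0013397894599756763 0.02536941956650842 29.98317074496299
```

The force is 2.9 N plus the wand's 1.7 N weight, about 4.6 N, which means the tip is half-way in.

```bash
python3 -c "
from bench import r
print(r.close_job())"
```

```text
the job is handed in; nothing more can be done
None
```

The hasp is closed flat over the staple and the job is handed in with the gripper still holding the wand upright on the logger button, tip within about 2 mm of centre and pressed about 4 mm in (4.6 N); no verdict was returned.

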